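# Step a cam-locked drill table to two marks and centre-punch each

### The job

Centre-punch the white job plate inside its red ring, then inside its blue ring: slide the table by its black knob until the ring's centre is under the punch point, lay the orange cam lever fully down to lock the table, and only then press the yellow punch head all the way down and let it spring up. The table is loose to begin with; between the two marks flip the lever upright to free it. Leave the table locked on the blue ring, and the bottle, tin, jar and steel block where they stand.

Things in the scene. Friction and masses are not known exactly. Their poses are not given: they have to be found in the camera images.
- machine: Green cast bed plate of a small floating x-y drill table, fixed, 280 (x) x 320 (y) x 22 mm; origin at the centre of its underside on the bench, x to the back (away from the robot), y to its left, z up.
- table_top (a point): centre of the upper face of the grey table that slides on the bed, 220 (x) x 240 (y) x 15 mm, 55 mm above the bench, axes parallel to the bed's. A white-primed job plate 100 (x) x 120 (y) x 8 mm (upper face 63 mm above the bench) is held on it by two dark straps that stand 8 mm above the plate
- saddle (a joint): slide of the table along the bed's y, -0.045 to 0.045 m, 0 = table centred on the bed; about 5 N of friction when free, held fast when clamped
- xy_table (a joint): slide of the table along the bed's x, -0.035 to 0.035 m, 0 = table centred; likewise
- push_knob_top (a point): centre of the top of the black upright knob fixed to the table's front right corner, by which the table is dragged both ways: 22 mm in diameter, 52 mm tall above the table top (top 107 mm above the bench), 90 mm in front of and 80 mm right of the table centre. Axes parallel to the bed's
- clamp_lever (a joint): angle of the cam lever: 0 = standing upright, table free; 1.35 rad = laid down forwards (towards the bed's -x, then 13 degrees above level), table locked. Fully down means over 1.15, upright below 0.3. The cam stays where it is left and bites from about 0.5 rad on; it takes 1 to 3 N at the ball
- lever_pivot (a point): centre of the cam lever's horizontal pivot (parallel to the bed's y) between two grey cheeks, 32 mm wide over both and reaching 10 mm above the pivot; 83 mm above the bench, 45 mm in front of and 85 mm left of the table centre; it travels with the table
- lever_ball (a point): centre of the orange ball, 22 mm in diameter, at the end of the cam lever (steel rod 9 mm thick), 85 mm from the pivot; it moves in the plane of the bed's x and z
- mark_red (a point): centre of the red ring on the job plate's upper face: bore 11 mm, outside 20 mm, with a black dot at the centre; 48 mm behind and 30 mm right of the table centre
- mark_blue (a point): centre of the blue ring on the job plate, same size; 14 mm behind and 32 mm left of the table centre
- punch_stand: green punch stand, fixed; origin on the bench straight below the punch point, axes nearly the bed's. Its column (36 mm, cap 52 mm in diameter, 148 mm tall, on a 75 mm square foot) stands 175 mm behind and 145 mm right of the punch; an arm 20 mm wide, 115 to 141 mm above the bench, runs slantwise from it to the punch's boss, 32 mm in diameter, top 149 mm above the bench
- punch (a joint): travel of the spring punch, 0 = up, 0.010 m = all the way down (over 0.008 counts); 3 N to start it and 9 N at the bottom; it springs back up by itself
- punch_tip (a point): point of the punch, straight under its head, 10 mm above the job plate when up
- punch_head (a point): centre of the top of the yellow punch head, a disc 32 mm in diameter and 12 mm thick, 177 mm above the bench when up
- oil_bottle: bystander: yellow oil bottle with a red cap, 54 mm in diameter, 140 mm tall, loose beside the bed; origin at the centre of its underside
- grease_tin: bystander: blue-labelled steel tin, 68 mm in diameter, 75 mm tall, loose beside the bed; origin at the centre of its underside
- steel_block: bystander: steel block with drilled holes, 50 x 75 x 25 mm tall, lying loose in front of the bed; origin at the centre of its underside
- pin_jar: bystander: small green glass jar with a dark lid, 44 mm in diameter, 70 mm tall, loose at the front right of the bed; origin at the centre of its underside

How it is judged:
On the way, in this order (a step that is already met when the one before it is completed fails the run):
1. the red ring is under the punch point and the lever is laid down: the table is locked (value of joint clamp_lever above 1.15 rad and horizontal distance between mark_red and punch_tip below 0.0055 m), for 0.2 s.
2. the punch is pressed all the way down inside the red ring, the table locked (all of step 1 and value of joint punch above 0.008 m), for 0.02 s.
3. the punch is up again and the lever is flipped upright: the table is free again (value of joint clamp_lever below 0.3 rad and value of joint punch below 0.002 m), for 0.1 s.
4. the blue ring is under the punch point and the table is locked (value of joint clamp_lever above 1.15 rad and horizontal distance between mark_blue and punch_tip below 0.0055 m), for 0.2 s.
5. the punch is pressed all the way down inside the blue ring, the table locked (all of step 4 and value of joint punch above 0.008 m), for 0.02 s.
At the end, for the whole second after the job is handed in: the blue ring's centre is within 5.5 mm (inside the ring) of the punch point seen from above, the cam lever is fully down (over 1.15 rad), the punch is up (within 2 mm) and the table is at rest (all of step 4 and value of joint punch below 0.002 m and velocity of joint saddle between -0.005 and 0.005 m/s and velocity of joint xy_table between -0.005 and 0.005 m/s); the robot touches nothing.
It fails at once if the punch is pressed (over 4 mm) while the table is not locked (lever under 1.1 rad) or while the point is inside neither ring (over 6.5 mm from both centres) (value of joint punch above 0.004 m and (value of joint clamp_lever below 1.1 rad or horizontal distance between each of mark_red, mark_blue and punch_tip above 0.0065 m)).
It fails at once if the oil bottle is shifted by more than 20 mm or tipped (distance of oil_bottle from where it was at the start of the episode above 0.02 m or angle between oil_bottle's own z axis and vertical above 0.3 rad).
It fails at once if the grease tin is shifted by more than 20 mm or tipped (distance of grease_tin from where it was at the start of the episode above 0.02 m or angle between grease_tin's own z axis and vertical above 0.3 rad).
It fails at once if the steel block is shifted by more than 20 mm (distance of steel_block from where it was at the start of the episode above 0.02 m).
It fails at once if the green jar is shifted by more than 20 mm or tipped (distance of pin_jar from where it was at the start of the episode above 0.02 m or angle between pin_jar's own z axis and vertical above 0.3 rad).
It also fails if it takes over 72 s, if anything falls off the work surface, if the arm or the gripper's body presses on something with over 40 N, if the wrist force passes 120 N, or if a joint passes its speed limit or range.

### The arm

A 6-joint arm with a two-finger parallel gripper is mounted at the origin on the work surface. World frame = base frame: x ahead of the robot, y to its left, z up, the work surface at z = 0. Lengths are in m, angles in rad, forces in N, time in s.
With the tool pointing down it reaches from about 0.35 to 1 m from the base axis. Payload 7.1 kg.
Tool frame: the origin (TCP) lies between the finger pads; the fingertips stand 25 mm ahead of it and the grasp point (between the pads) lies 6 mm ahead of it (nose_length is the z of the fingertips in the tool frame, in m); z points along the fingers, y is the line along which they close (so a half turn about z gives the same grasp; the last joint's range is limited). The gripper opens to 85 mm and grips with 20 to 120 N. Pads are 22 mm wide; open, the fingers measure 114 mm over their backs; the gripper's body (76 mm by 85 mm) begins 54 mm behind the grasp point. The pads swing forward as they close: fully open they stand 13 mm farther back than shut.
Start: joints at [-1.216, 0.423, 1.63, -0, 1.089, -0.019], TCP at [0.228, -0.582, 0.256] pointing down, gripper open.
Joint ranges: [-3, 3], [-0.9, 2.11], [0.09, 2.58], [-1.31, 4.45], [0.11, 2.69], [-2.54, 2.54]. Speed limits (rad/s): [2.39, 2.39, 3.01, 3.14, 3.14, 3.14].

### API

Orientations are given as a unit quaternion [x, y, z, w].
In Python, from rig import get_state, get_image, calibration, finish_job, nose_length gives the robot as it stands.
- The arm moves only by the tool apply_moves, never from a script. Its argument "deltas" is a list that holds one entry, the list of rows, each a list of 5 numbers: the closure, from 0 (fully open) to 1 (shut), then the shift along the tool's x, y, z each as a share of 0.5 m, from -1 to 1, then the turn about the tool's z as a share of 2 rad, from -1 to 1. In form: [[[claw, tx, ty, tz, roll], ...]]. A call has 1 to 20 rows; each row is the pose to reach, as a shift and turn from the pose commanded when the call began, along the tool's axes at that moment; what a row does not reach only later rows make up. A row lasts 1/10 s, in which the tool goes at most 50 mm and 8.59 degrees, less where a joint would pass 70% of its speed; a pose out of reach is approached as far as the arm can. A call with a number of a shift or a turn outside -1 to 1 is refused whole. A call with a gripper value outside its range is refused whole. The fingers move at their own pace and stop on an object; "squeeze" is the grip in N (left out, the last holds). Time passes only in rows, so rows that repeat a pose let the fingers close. It gives the time, the measured TCP pose, the force, the opening and the grip force at its end, in the units of the state.
- get_state(): the state, without advancing time (a new reading comes with each control period).
- get_image(name): name is "side" or "top" or "wrist"; returns the picture (480x640x3 uint8, blue, green, red); there is no depth.
- calibration(name): a dict with "fx", "fy", "cx", "cy" (pixels), "D" ([k1, k2, p1, p2, k3] as OpenCV has them; the pictures are not rectified), "world_from_camera" (4x4, takes a point from camera to world coordinates). Camera axes: x right, y up, looking along -z (the intrinsics and any distortion apply to the point x, -y, -z); pixel columns grow to the right and rows downward; lengths in m; the calibration is good to about 2 mm. A picture is of the moment at which its call begins: read the wrist's pose just before it. calibration takes no time and is no camera call; for the wrist camera it gives the pose at the moment of the call.
- finish_job(): hands the job in; it is judged then, once.
The state is a dict: "time_s": time; "joint_positions": joint angles; "joint_vel": joint speeds; "joint_torque": joint torques, N m; "ee_pos": TCP position; "ee_rot": TCP orientation; "contact_force": force on the tool from outside, world axes, zero at the start; "wrist_torque": the same for the moment, N m; "gripper_width": finger opening in m; "grasp_force": force on a finger pad.
Only numpy, scipy, OpenCV 4.12 (cv2) and the standard library are available. Lean on these libraries where they do the work, as an engineer would, in place of code of your own. Each camera call takes 0.05 s, during which the arm holds its last target. There are 200 camera calls.

## Working session

There is one attempt and no reset: what is moved stays moved. The work goes in short steps, Python scripts to look and compute and a tool call to move; the robot and the scene stay as the last step left them, time stands still between calls to the robot, and variables do not carry over. Pictures are saved under pics/ and viewed, at most 10 in all, crops included, and the job is handed in when it is done.

Besides the shell and the picture viewer there is one more tool, called as name(argument=value, ...) on one line, values as JSON. apply_moves: Moves the arm, as the interface text tells. Shift numbers are shares of 0.5 m and turn numbers shares of 2 rad, none past 1 either way. Its arguments: {"type":"object","properties":{"deltas":{"type":"array"},"squeeze":{"type":"number"}},"required":["deltas"]}

```bash
ls; mkdir -p pics; cat > h.py <<'E'
import numpy as np, cv2
from rig import *
from scipy.spatial.transform import Rotation as R
def px(name, P, cal=None):
    c=cal or calibration(name); T=np.linalg.inv(np.array(c["world_from_camera"]))
    P=np.atleast_2d(np.array(P,float)); q=P@T[:3,:3].T+T[:3,3]; q=q*[1,-1,-1]
    K=np.array([[c["fx"],0,c["cx"]],[0,c["fy"],c["cy"]],[0,0,1.]])
    return cv2.projectPoints(q,np.zeros(3),np.zeros(3),K,np.array(c["D"],float))[0].reshape(-1,2)
def at_z(name, uv, z, cal=None):
    c=cal or calibration(name); T=np.array(c["world_from_camera"])
    K=np.array([[c["fx"],0,c["cx"]],[0,c["fy"],c["cy"]],[0,0,1.]])
    u=cv2.undistortPoints(np.array(uv,float).reshape(-1,1,2),K,np.array(c["D"],float)).reshape(-1,2)
    d=np.c_[u[:,0],-u[:,1],-np.ones(len(u))]@T[:3,:3].T
    z=np.broadcast_to(np.array(z,float),(len(u),))
    return T[:3,3]+d*((z-T[2,3])/d[:,2])[:,None]
E
python3 - <<'E'
from h import *
for n in ("top","side"):
    cv2.imwrite(f"pics/{n}0.png",get_image(n)); c=calibration(n); print(n,c["fx"],np.round(c["world_from_camera"],3).tolist())
s=get_state(); print(s["time_s"],s["ee_pos"],s["ee_rot"],s["gripper_width"],nose_length)
E
```

```text
pics
top 540.6740351564273 [[0.003, 0.997, -0.078, 0.475], [-1.0, 0.002, -0.019, 0.043], [-0.018, 0.078, 0.997, 1.167], [0.0, 0.0, 0.0, 1.0]]
side 434.35957225671825 [[-0.998, 0.05, -0.05, 0.5], [-0.071, -0.669, 0.74, 0.626], [0.003, 0.742, 0.671, 0.644], [0.0, 0.0, 0.0, 1.0]]
0.1 [ 0.22808229 -0.58141498  0.25564411] [ 9.82587460e-01  1.85799423e-01 -1.07957289e-04 -6.68060753e-04] 0.0853820030675253 0.025
```

View pics/top0.png

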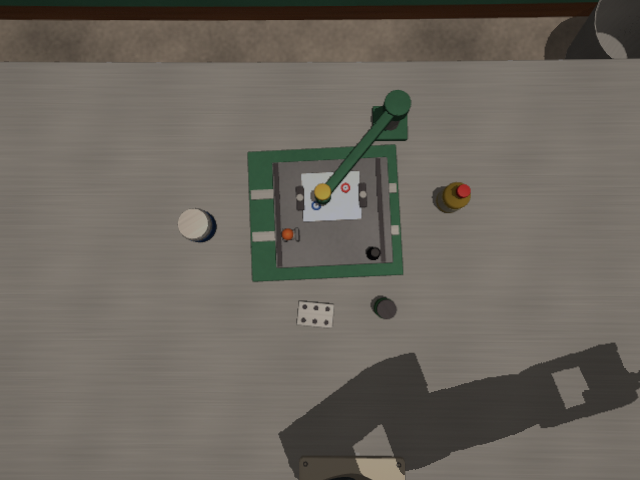

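View pics/side0.png

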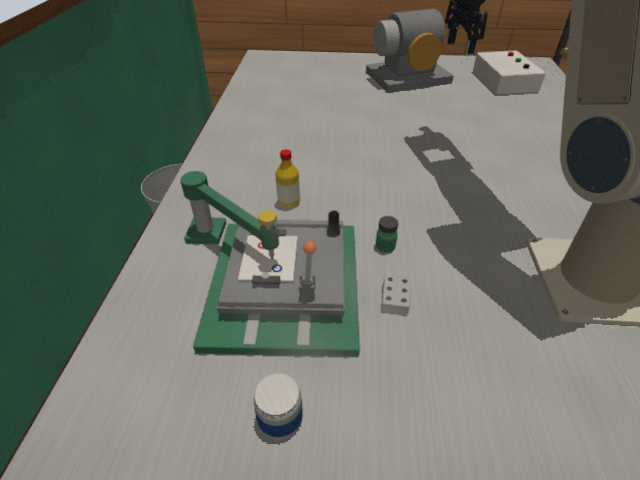

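The top view shows the bed at around (247–403, 146–281), punch head at (323,192), red ring (346,188), blue ring (316,205), knob (374,253), and lever ball (288,234). The bottle is at (458,192), tin (195,224), jar (386,308) and block (316,314). The side view agrees: lever upright, with the ball at (310,247).

```bash
cat >> h.py <<'E'
def blob(img,box,lo,hi):
    u0,v0,u1,v1=box; h=cv2.cvtColor(img[v0:v1,u0:u1],cv2.COLOR_BGR2HSV)
    m=cv2.inRange(h,np.array(lo),np.array(hi)); n,l,st,ce=cv2.connectedComponentsWithStats(m)
    k=1+np.argmax(st[1:,4]); return ce[k]+[u0,v0], st[k,4]
E
python3 - <<'E'
from h import *
im=cv2.imread("pics/top0.png")
crop=cv2.resize(im[140:290,240:410],None,fx=4.5,fy=4,interpolation=cv2.INTER_CUBIC)
cv2.imwrite("pics/crop0.png",cv2.resize(im[140:290,240:410],(680,600),interpolation=cv2.INTER_CUBIC))
cs=np.array([(247,152),(396,146),(403,275),(252,281)])
W=at_z("top",cs,0.022);print(np.round(W,4).tolist(), W.mean(0))
h=cv2.cvtColor(im,cv2.COLOR_BGR2HSV)
for n,box,lo,hi,z in [("head",(310,180,336,205),(20,120,80),(35,255,255),.175),("ball",(278,222,296,244),(0,150,80),(15,255,255),.168),
   ("red",(338,180,354,196),(0,100,60),(8,255,255),.063),("blue",(308,198,324,212),(100,100,40),(130,255,255),.063),("knob",(364,243,384,263),(0,0,0),(180,255,30),.107),
   ("jar",(372,295,400,322),(0,0,0),(180,255,50),.07),("cap",(452,184,472,200),(0,150,80),(8,255,255),.14)]:
    try:
        c,a=blob(im,box,lo,hi); print(n,c,a,np.round(at_z("top",c,z)[0],4))
    except Exception as e: print(n,e)
print("tin",at_z("top",(195,223),.075),"block",at_z("top",(316,314),.025))
E
```

```text
[[0.746, 0.2219, 0.022], [0.7586, -0.0982, 0.022], [0.4827, -0.1108, 0.022], [0.4691, 0.2077, 0.022]] [0.61410837 0.0551551  0.022     ]
head [322.4266055  191.39449541] 218 [0.6357 0.0571 0.175 ]
ball [287.05050505 233.81818182] 99 [0.5573 0.1227 0.168 ]
red [345.07317073 187.36585366] 41 [0.6622 0.012  0.063 ]
blue [315.65517241 205.55172414] 29 [0.6244 0.0726 0.063 ]
knob [370.94736842 253.94736842] 76 [ 0.523  -0.0373  0.107 ]
jar [377.94117647 303.8627451 ] 102 [ 0.4244 -0.0536  0.07  ]
cap [463.20740741 190.45185185] 135 [ 0.643  -0.2105  0.14  ]
tin [[0.58677693 0.31773471 0.075     ]] block [[0.40069208 0.07201099 0.025     ]]
```

View pics/crop0.png

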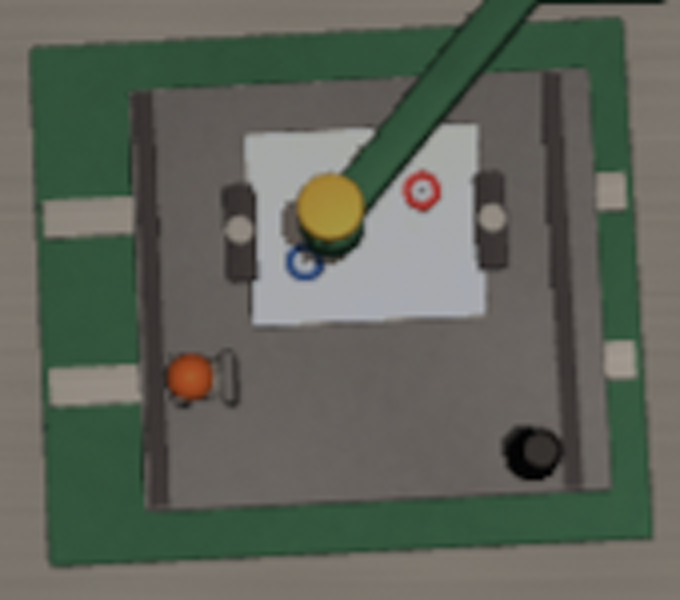

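The 4x crop puts the ring centres at about (345.5,187.5) red and (316,205.5) blue. The knob top is at (375.7,252.2), the head at (322.5,191.3) and the ball at (287.5,234). Next I cross-check these against the side camera.

```bash
python3 - <<'E'
from h import *
t=cv2.imread("pics/top0.png"); s=cv2.imread("pics/side0.png")
cv2.imwrite("pics/crop1.png",cv2.resize(s[190:330,220:370],(640,600),interpolation=cv2.INTER_CUBIC))
P=dict(head=at_z("top",(322.5,191.3),.177)[0],red=at_z("top",(345.5,187.5),.063)[0],blue=at_z("top",(316,205.5),.063)[0],knob=at_z("top",(375.7,252.2),.107)[0],ball=at_z("top",(287.5,234),.168)[0])
for k,v in P.items(): print(k,np.round(v,4),px("side",v)[0].round(1))
for a in (.04,.045,.05):
    r=R.from_euler("z",a).as_matrix()[:2,:2]
    print(a,[ (k,np.round(P[k][:2]-r@np.array(o),4).tolist()) for k,o in dict(red=(.048,-.03),blue=(.014,.032),knob=(-.09,-.08),ball=(-.045,.085)).items()])
tip=P["head"]*[1,1,0]+[0,0,.073]; print("tip px side",px("side",tip), px("side",P["head"]))
E
```

```text
head [0.6355 0.057  0.177 ] [267.6 213.9]
red [0.6619 0.0112 0.063 ] [263.1 243.9]
blue [0.6245 0.0718 0.063 ] [277.3 267.1]
knob [ 0.5265 -0.0466  0.107 ] [334.  211.2]
ball [0.557  0.1218 0.168 ] [310.  246.1]
0.04 [('red', [0.6127, 0.0392]), ('blue', [0.6118, 0.0393]), ('knob', [0.6132, 0.037]), ('ball', [0.6053, 0.0387])]
0.045 [('red', [0.6126, 0.039]), ('blue', [0.612, 0.0392]), ('knob', [0.6128, 0.0374]), ('ball', [0.6058, 0.039])]
0.05 [('red', [0.6125, 0.0387]), ('blue', [0.6121, 0.0392]), ('knob', [0.6124, 0.0378]), ('ball', [0.6062, 0.0392])]
tip px side [[272.30330216 257.34469338]] [[267.63556598 213.92842899]]
```

View pics/crop1.png

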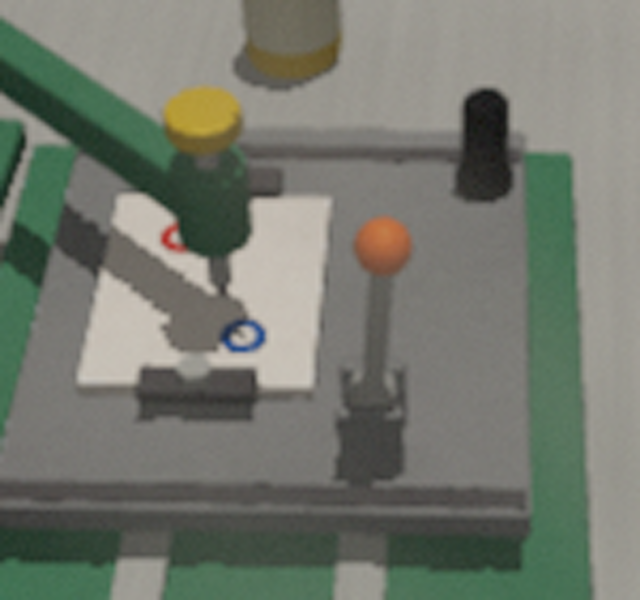

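The side view agrees to about 1 px: head (267.6,215), tip (272,257.7) and blue ring (277,268). I'm moving above the knob.

apply_moves(deltas=[[[0,0.947,-0.781,0,0.1645],[0,0.947,-0.781,0,0.1645],[0,0.947,-0.781,0,0.1645],[0,0.947,-0.781,0,0.1645],[0,0.947,-0.781,0,0.1645],[0,0.947,-0.781,0,0.1645],[0,0.947,-0.781,0,0.1645],[0,0.947,-0.781,0,0.1645],[0,0.947,-0.781,0,0.1645],[0,0.947,-0.781,0,0.1645],[0,0.947,-0.781,0,0.1645],[0,0.947,-0.781,0,0.1645],[0,0.947,-0.781,0,0.1645],[0,0.947,-0.781,0,0.1645],[0,0.947,-0.781,0.1,0.1645],[0,0.947,-0.781,0.1,0.1645],[0,0.947,-0.781,0.1,0.1645]]], squeeze=25)

```text
time_s: 1.8
ee_pos: [0.5251, -0.0464, 0.2059]
ee_rot: [1.0, 0.022, -0.002, -0.0]
contact_force: [0.8, 0.1, 1.5]
gripper_width: 0.0852
grasp_force: 0.0
```

```bash
cat >> h.py <<'E'
def go(x,y,z):
    s=get_state(); Rm=R.from_quat(s["ee_rot"]).as_matrix(); d=Rm.T@(np.array([x,y,z])-s["ee_pos"])
    return np.round(d/0.5,4), round(float(np.arctan2(Rm[1,0],Rm[0,0])),4)
E
python3 - <<'E'
from h import *
c=calibration("wrist"); cv2.imwrite("pics/w1.png",get_image("wrist"))
s=get_state(); print(s["time_s"],s["ee_pos"].round(4) if hasattr(s["ee_pos"],"round") else s["ee_pos"], go(.5262,-.0455,.094))
print(px("wrist",[[.5262,-.0455,.107],[.5265,-.0466,.107],[.6119,.0392,.055]],c))
E
```

```text
1.85 [ 0.5263 -0.0465  0.2072] (array([ 0.    , -0.002 ,  0.2264]), 0.0433)
[[320.64832271 249.96665684]
 [322.4669347  249.58239565]
 [201.32920357  99.1231039 ]]
```

View pics/w1.png

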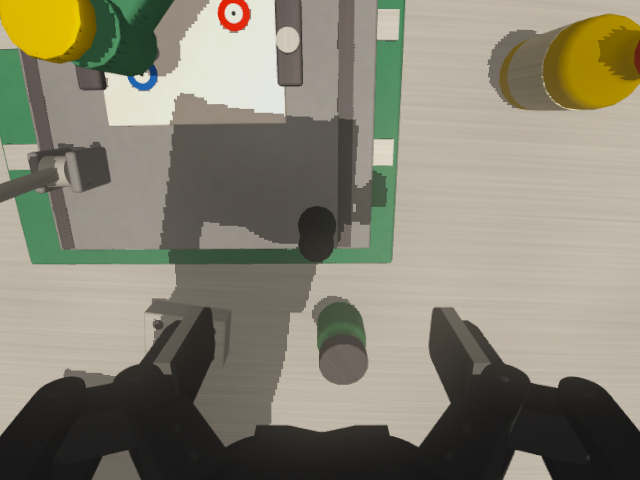

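The wrist view shows the knob top at about (317,245), within 5 px of the prediction, with the jar and block clear of the fingers. I'm descending to grip.

apply_moves(deltas=[[[0,0,0,0.1,0],[0.3,0,0,0.17,0],[0.3,0,0,0.222,0],[0.5,0,0,0.222,0],[1,0,0,0.222,0],[1,0,0,0.222,0],[1,0,0,0.222,0],[1,0,0,0.222,0],[1,0,0,0.222,0]]], squeeze=30)

```text
time_s: 2.75
ee_pos: [0.5277, -0.0456, 0.0975]
ee_rot: [1.0, 0.022, 0.002, 0.0]
contact_force: [-2.9, -0.3, 9.8]
gripper_width: 0.021
grasp_force: 30.4
```

```bash
python3 - <<'E'
from h import *
s=get_state();e=s["ee_pos"];print(e,s["gripper_width"],s["grasp_force"],s["contact_force"])
im=get_image("top"); cv2.imwrite("pics/t2.png",im)
c,a=blob(im,(300,195,335,225),(100,100,40),(130,255,255)); print("blue",c,at_z("top",c,.063)) 
c,a=blob(im,(338,178,354,196),(0,100,60),(8,255,255)); print("red",c,at_z("top",c,.063)) 
print(go(e[0]-.0264,e[1]+.0458,e[2]))
E
```

```text
[ 0.52768887 -0.0456425   0.09750787] 0.02098294433217911 30.35262069082819 [-2.92603881 -0.28568533  9.83147723]
blue [316.75       206.29166667] [[0.62288125 0.07029683 0.063     ]]
red [346.45945946 187.16216216] [[0.6626131  0.00919188 0.063     ]]
(array([-0.0487, -0.0939, -0.0002]), 0.0448)
```

apply_moves(deltas=[[[1,-0.0165,-0.033,0,0],[1,-0.033,-0.066,0,0],[1,-0.0485,-0.0973,0,0],[1,-0.0485,-0.0973,0,0],[1,-0.0485,-0.0973,0,0],[1,-0.0485,-0.0973,0,0]]])

```text
time_s: 3.4
ee_pos: [0.5016, 0.0028, 0.0975]
ee_rot: [1.0, 0.022, 0.002, -0.0]
contact_force: [-1.8, 4.1, 9.0]
gripper_width: 0.0211
grasp_force: 32.4
```

```bash
cat >> h.py <<'E'
def tab(f):
    im=get_image("top"); cv2.imwrite(f,im); sd=get_image("side"); cv2.imwrite(f.replace(".png","s.png"),sd)
    h=cv2.cvtColor(im,cv2.COLOR_BGR2HSV)
    m=cv2.inRange(h,np.array((100,100,40)),np.array((130,255,255))); m[:, :285]=0; m[:,370:]=0; m[:170]=0; m[230:]=0
    v,u=np.nonzero(m); return len(u),((u.min()+u.max())/2,(v.min()+v.max())/2),(u.mean(),v.mean())
E
python3 - <<'E'
from h import *
s=get_state();e=s["ee_pos"];print(e,s["gripper_width"],s["contact_force"])
n,b,c=tab("pics/t3.png"); print(n,b,c,at_z("top",c,.063),at_z("top",b,.063))
r=R.from_euler("z",.045).as_matrix()[:2,:2]; print("want blue",np.array([.6355,.057])+r@[-.034,.062])
S=cv2.imread("pics/t3s.png"); T=cv2.imread("pics/t3.png")
a=cv2.resize(S[190:330,200:350],(600,560),interpolation=cv2.INTER_CUBIC)[60:460]
b=cv2.resize(T[150:250,260:360],(400,400),interpolation=cv2.INTER_CUBIC)[:, :200]
cv2.imwrite("pics/v3.png",np.hstack([a,b]))
E
```

```text
[0.50158772 0.00283033 0.0974505 ] 0.021146900421786814 [-1.7553233   4.08159365  9.01034317]
29 (np.float64(293.5), np.float64(218.0)) (np.float64(293.58620689655174), np.float64(218.17241379310346)) [[0.5982506  0.11784098 0.063     ]] [[0.59860682 0.11802075 0.063     ]]
want blue [0.59874536 0.11740775]
```

View pics/v3.png

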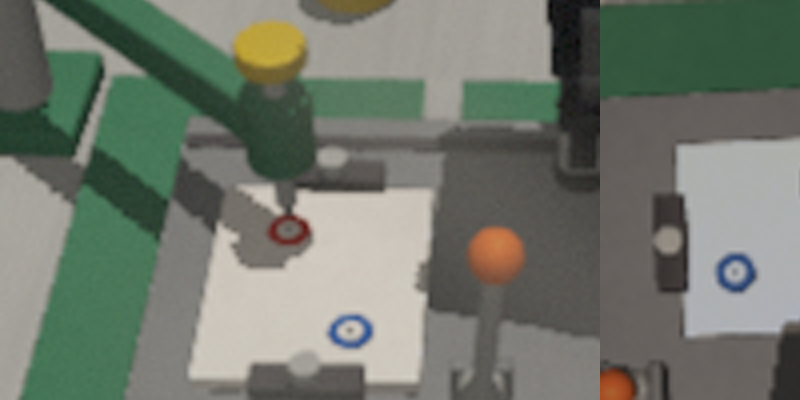

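The side crop shows the red ring at (289,231), directly below the punch point at (288,212). The blue ring is within 1 mm of where it should be. I'm releasing, rising and moving behind the lever ball.

apply_moves(deltas=[[[0.6,0,0,0,0],[0.3,0,0,0,0],[0.3,0,0,0,0],[0.3,0,0,-0.1,0],[0.3,0,0,-0.2,0],[0.6,0,0,-0.32,0],[1,0.0,-0.1,-0.32,0],[1,0.05,-0.2,-0.32,0],[1,0.1327,-0.3264,-0.32,0],[1,0.1327,-0.3264,-0.32,0],[1,0.1327,-0.3264,-0.32,0],[1,0.1327,-0.3264,-0.32,0],[1,0.1327,-0.3264,-0.32,0]]])

```text
time_s: 4.8
ee_pos: [0.5582, 0.1672, 0.2549]
ee_rot: [1.0, 0.022, -0.001, 0.0]
contact_force: [1.0, 0.2, -0.3]
gripper_width: -0.0
grasp_force: 0.0
```

```bash
python3 - <<'E'
from h import *
s=get_state();e=s["ee_pos"];print(e,s["gripper_width"],s["contact_force"])
n,b,c=tab("pics/t4.png"); print(n,b,c,at_z("top",c,.063),at_z("top",b,.063))
S=cv2.imread("pics/t4s.png"); 
c,a=blob(S,(305,225,340,270),(4,120,80),(15,255,255)); print("ball side",c,a, px("side",[[.5306,.1676,.168],[.5378,.167,.168]]))
print(go(.561,.169,.188))
E
```

```text
[0.5582391  0.16721646 0.25492998] -3.99517333299396e-05 [ 0.9982411   0.22187149 -0.30660388]
26 (np.float64(294.0), np.float64(218.0)) (np.float64(294.53846153846155), np.float64(217.8846153846154)) [[0.59884761 0.11588568 0.063     ]] [[0.59860791 0.11699198 0.063     ]]
ball side [323.5 266. ] 82 [[324.47296845 267.52375369]
 [319.77754515 266.98832099]]
(array([ 0.0053, -0.0038,  0.1345]), 0.0435)
```

The ball is where predicted (323.5,266 in the side view) and the blue ring still reads within about 1.5 mm. I'm tipping the lever forward to about 0.8 rad with the shut fingers, then pressing down from above.

apply_moves(deltas=[[[1,0.006,-0.004,0.08,0],[1,0.006,-0.004,0.134,0],[1,-0.013,-0.004,0.135,0],[1,-0.032,-0.004,0.136,0],[1,-0.048,-0.004,0.141,0],[1,-0.064,-0.004,0.146,0],[1,-0.079,-0.004,0.153,0],[1,-0.094,-0.004,0.161,0],[1,-0.108,-0.004,0.168,0],[1,-0.12,-0.004,0.176,0],[1,-0.12,-0.004,0.176,0],[1,-0.1,-0.004,0.156,0],[1,-0.1,-0.004,0.126,0],[1,-0.18,-0.004,0.12,0],[1,-0.18,-0.004,0.13,0],[1,-0.18,-0.004,0.136,0]]])

```text
time_s: 6.5
ee_pos: [0.4696, 0.1662, 0.1879]
ee_rot: [1.0, 0.023, 0.001, -0.0]
contact_force: [-0.4, -0.2, 0.4]
gripper_width: -0.0001
grasp_force: 0.0
```

```bash
python3 - <<'E'
from h import *
s=get_state();e=s["ee_pos"];print(e,s["contact_force"])
n,b,c=tab("pics/t5.png"); print(n,b,c,at_z("top",c,.063),at_z("top",b,.063))
S=cv2.imread("pics/t5s.png"); c,a=blob(S,(300,225,400,310),(4,120,80),(15,255,255)); print("ball side",c,a)
p=np.array([.5372,.167,.083])
for th in (.4,.6,.7,.8,.9,1,1.35): print(th,px("side",p+np.array([-.085*np.sin(th),-.0038*np.sin(th),.085*np.cos(th)]))[0])
E
```

```text
[0.46955853 0.16624738 0.18788291] [-0.40141761 -0.16325897  0.38810402]
31 (np.float64(294.0), np.float64(218.0)) (np.float64(293.83870967741933), np.float64(218.03225806451613)) [[0.59854088 0.11732339 0.063     ]] [[0.59860791 0.11699198 0.063     ]]
ball side [360.94202899 280.26086957] 69
0.4 [341.83207137 270.52185306]
0.6 [351.34496278 274.37781643]
0.7 [355.56838592 276.74748216]
0.8 [359.37424229 279.36937639]
0.9 [362.72460063 282.20845976]
1 [365.5889155  285.22789767]
1.35 [371.51925068 296.66753533]
```

The lever is at about 0.83 rad and the table hasn't moved (blue ring at 294,218). Pressing down.

apply_moves(deltas=[[[1,-0.005,0,0.02,0],[1,-0.01,0,0.045,0],[1,-0.017,0,0.07,0],[1,-0.022,0,0.09,0],[1,-0.025,0,0.104,0],[1,-0.025,0,0.11,0],[1,-0.025,0,0.112,0]]])

```text
time_s: 7.3
ee_pos: [0.457, 0.1658, 0.1348]
ee_rot: [1.0, 0.022, 0.0, -0.0]
contact_force: [-19.6, -5.8, 63.4]
gripper_width: 0.0001
grasp_force: 32.4
```

```bash
python3 - <<'E'
from h import *
s=get_state();e=s["ee_pos"];print(e,s["contact_force"])
n,b,c=tab("pics/t6.png"); print(n,b,c,at_z("top",c,.063),at_z("top",b,.063))
S=cv2.imread("pics/t6s.png"); c,a=blob(S,(300,225,400,310),(4,120,80),(15,255,255)); print("ball side",c,a)
print(go(.6355,.057,.215))
E
```

```text
[0.45699143 0.16584932 0.1347531 ] [-19.59285657  -5.83181899  63.42195357]
32 (np.float64(293.0), np.float64(215.0)) (np.float64(293.46875), np.float64(215.0625)) [[0.60468178 0.1181259  0.063     ]] [[0.60481015 0.11909167 0.063     ]]
ball side [367.86111111 300.5       ] 36
(array([ 0.347 ,  0.2333, -0.1598]), 0.0447)
```

The press went hard (63 N) and the blue ring seems to have shifted. I'm lifting off to look again.

apply_moves(deltas=[[[1,0,0,-0.06,0],[1,0,0,-0.16,0],[1,0,0,-0.2,0]]])

```text
time_s: 7.7
ee_pos: [0.4587, 0.1662, 0.2348]
ee_rot: [1.0, 0.022, 0.003, -0.001]
contact_force: [0.2, -0.2, 0.6]
gripper_width: -0.0001
grasp_force: 0.0
```

```bash
python3 - <<'E'
from h import *
s=get_state();e=s["ee_pos"];print(e,s["contact_force"])
n,b,c=tab("pics/t7.png"); print(n,b,c,at_z("top",c,.063),at_z("top",b,.063))
S=cv2.imread("pics/t7s.png"); c,a=blob(S,(300,225,400,320),(4,120,80),(15,255,255)); print("ball side",c,a)
T=cv2.imread("pics/t7.png")
a=cv2.resize(S[190:330,200:400],(800,560),interpolation=cv2.INTER_CUBIC)[60:460]
a=a[:,100:]
b=cv2.resize(T[160:240,260:280+0],(100,400)); cv2.imwrite("pics/v7.png",a)
E
```

```text
[0.45872615 0.16617118 0.23480283] [ 0.15182514 -0.17917489  0.64738806]
32 (np.float64(293.5), np.float64(215.0)) (np.float64(293.5625), np.float64(215.25)) [[0.60429405 0.11793033 0.063     ]] [[0.60481115 0.11806245 0.063     ]]Traceback (most recent call last):
  File "<stdin>", line 4, in <module>
  File "h.py", line 19, in blob
    k=1+np.argmax(st[1:,4]); return ce[k]+[u0,v0], st[k,4]
        ~~~~~~~~~^^^^^^^^^^
    return _wrapfunc(a, 'argmax', axis=axis, out=out, **kwds)
    return bound(*args, **kwds)
ValueError: attempt to get argmax of an empty sequence
```

```bash
python3 - <<'E'
from h import *
S=cv2.imread("pics/t7s.png"); T=cv2.imread("pics/t7.png")
a=cv2.resize(S[200:320,220:400],(540,360),interpolation=cv2.INTER_CUBIC)
b=cv2.resize(T[180:270,255:320],(260,360),interpolation=cv2.INTER_CUBIC); cv2.imwrite("pics/v7.png",np.hstack([a,b]))
E
```

```text
(no output)
```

View pics/v7.png

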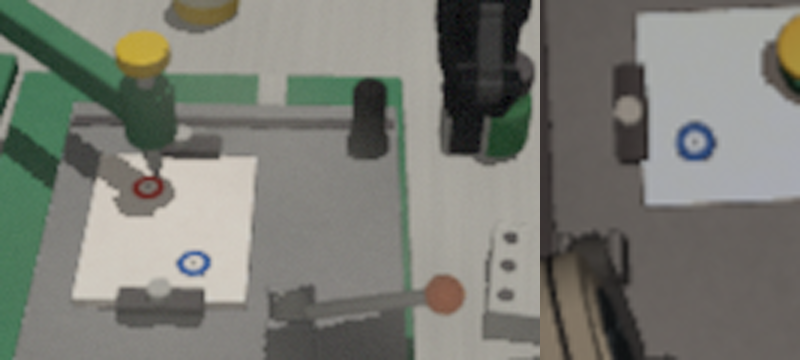

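```bash
python3 - <<'E'
from h import *
K=[("blue",(100,100,30),(130,255,255),(250,240,310,300)),("red",(0,110,40),(8,255,255),(255,250,285,275))]
for f in ("t3","t4","t5","t6","t7"):
    S=cv2.imread(f"pics/{f}s.png"); T=cv2.imread(f"pics/{f}.png")
    o=[f]
    for n,lo,hi,box in K:
        try: c,a=blob(S,box,lo,hi); o+=[n,c.round(2),a]
        except Exception: o+=[n,None]
    m=cv2.inRange(cv2.cvtColor(T,cv2.COLOR_BGR2HSV),np.array((0,0,140)),np.array((180,60,255)))[170:235,270:345]
    n_,l,st,ce=cv2.connectedComponentsWithStats(m); k=1+np.argmax(st[1:,4]); o+=["plate",st[k]]
    print(*o)
print(px("side",[[.6355,.057,.063],[.6405,.057,.063],[.6355,.062,.063],[.5987,.1174,.063],[.6047,.1174,.063]]))
E
```

```text
t3 blue [287.72 287.55] 29 red [271.79 262.32] 28 plate [   9   14   60   50 2121]
t4 blue [287.72 287.55] 29 red [271.79 262.32] 28 plate [   9   14   60   49 1975]
t5 blue [287.72 287.55] 29 red [271.79 262.32] 28 plate [   9   14   60   50 2162]
t6 blue [284.11 287.46] 28 red [269.   262.13] 30 plate [   9   11   60   50 2130]
t7 blue [284.41 287.38] 29 red [268.89 262.3 ] 27 plate [   9   11   60   50 2128]
[[272.72371428 261.14468462]
 [270.08801787 261.00584672]
 [272.3016145  263.03586108]
 [287.91490354 286.34617852]
 [284.55594195 286.15992967]]
```

The shift is about 6 mm in +x, so the red ring has to be re-set. I'll pinch the ball, flip the lever up, and redo it with a gentler press.

apply_moves(deltas=[[[0.3,0.0025,0.0054,0,0],[0.3,0.0025,0.0054,0,0],[0.3,0.0025,0.0054,0.09,0],[0.3,0.0025,0.0054,0.18,0],[0.3,0.0025,0.0054,0.26,0],[0.3,0.0025,0.0054,0.26,0],[1,0.0025,0.0054,0.26,0],[1,0.0025,0.0054,0.26,0],[1,0.0025,0.0054,0.26,0],[1,0.0025,0.0054,0.26,0]]], squeeze=20)

```text
time_s: 8.8
ee_pos: [0.4591, 0.1633, 0.1033]
ee_rot: [1.0, 0.023, 0.002, -0.0]
contact_force: [0.8, -4.0, 1.2]
gripper_width: 0.0203
grasp_force: 19.8
```

Ball pinched (20 mm). Swinging it up along its arc.

apply_moves(deltas=[[[1,0.0076,0,-0.0244,0],[1,0.023,0,-0.0546,0],[1,0.044,0,-0.0812,0],[1,0.07,0,-0.1032,0],[1,0.0998,0,-0.1194,0],[1,0.1322,0,-0.1294,0],[1,0.156,0,-0.1326,0],[1,0.156,0,-0.1326,0],[0.7,0.156,0,-0.1326,0],[0.3,0.156,0,-0.1326,0],[0.3,0.156,0,-0.1326,0],[0.3,0.156,0,-0.2,0],[0.3,0.156,0,-0.29,0],[0.3,0.156,0,-0.29,0]]])

```text
time_s: 10.2
ee_pos: [0.5388, 0.1673, 0.2516]
ee_rot: [1.0, 0.022, 0.005, -0.001]
contact_force: [0.2, -0.5, 0.5]
gripper_width: 0.0598
grasp_force: 0.0
```

```bash
python3 - <<'E'
from h import *
s=get_state();e=s["ee_pos"];print(e,s["contact_force"])
n,b,c=tab("pics/t8.png"); print(n,b,c,at_z("top",c,.063))
S=cv2.imread("pics/t8s.png"); c,a=blob(S,(290,225,400,320),(3,110,70),(15,255,255)); print("ball side",c,a)
c,a=blob(S,(250,240,310,300),(100,100,30),(130,255,255)); print("blue side",c, at_z("side",c,.063), "ref t3", at_z("side",(287.72,287.55),.063))
p=np.array([.5432,.167,.083])
for th in (0,.1,.2,.3,.4): print(th,px("side",p+np.array([-.085*np.sin(th),-.0038*np.sin(th),.085*np.cos(th)]))[0])
E
```

```text
[0.53877029 0.16731973 0.25164354] [ 0.24832685 -0.53098341  0.49453181]
38 (np.float64(295.0), np.float64(215.0)) (np.float64(295.2631578947368), np.float64(215.18421052631578)) [[0.60443358 0.1144308  0.063     ]]
ball side [320.992 267.304] 125
blue side [284.53846154 286.26923077] [[0.60469541 0.11765784 0.063     ]] ref t3 [[0.59867012 0.120232   0.063     ]]
0 [316.23869903 266.79992095]
0.1 [321.81966982 267.11144525]
0.2 [327.33782765 267.80814191]
0.3 [332.72437421 268.88007048]
0.4 [337.91304357 270.31175835]
```

Lever is upright (about 0.09 rad) and the table sits at about (+6, −3) mm from target. Back to the knob.

apply_moves(deltas=[[[0.3,-0.02,0.08,0,0],[0.3,-0.04,0.16,0,0],[0.3,-0.06,0.24,0,0],[0.3,-0.0774,0.332,0,0],[0.3,-0.0774,0.332,0,0],[0.3,-0.0774,0.332,0.09,0],[0.3,-0.0774,0.332,0.18,0],[0.3,-0.0774,0.332,0.27,0],[0.3,-0.0774,0.332,0.308,0],[0.3,-0.0774,0.332,0.308,0],[0.6,-0.0774,0.332,0.308,0],[1,-0.0774,0.332,0.308,0],[1,-0.0774,0.332,0.308,0],[1,-0.0774,0.332,0.308,0],[1,-0.0774,0.332,0.308,0]]], squeeze=30)

```text
time_s: 11.8
ee_pos: [0.5055, -0.001, 0.0936]
ee_rot: [1.0, 0.022, 0.001, -0.0]
contact_force: [-1.0, 3.0, 7.5]
gripper_width: 0.0212
grasp_force: 30.0
```

```bash
cat >> h.py <<'E'
def where(f):
    n,b,c=tab(f); S=cv2.imread(f.replace(".png","s.png"))
    try: cs,a=blob(S,(240,235,320,310),(100,100,30),(130,255,255)); sd=at_z("side",cs,.063)[0]
    except Exception: cs=a=sd=None
    s=get_state(); print(s["time_s"],np.round(s["ee_pos"],4),np.round(s["contact_force"],1),s["gripper_width"])
    print("top blue",n,np.round(at_z("top",c,.063)[0],4),np.round(at_z("top",b,.063)[0],4),"side blue",sd,a)
E
python3 - <<'E'
from h import *
where("pics/t9.png")
E
```

```text
11.9 [ 0.5055 -0.001   0.0936] [-1.3  3.   7.8] 0.02104174471088996
top blue 32 [0.6043 0.1141 0.063 ] [0.6048 0.115  0.063 ] side blue [0.60495916 0.11763176 0.063     ] 28
```

apply_moves(deltas=[[[1,-0.0065,-0.0035,0,0],[1,-0.0127,-0.0066,0,0],[1,-0.0127,-0.0066,0,0],[1,-0.0127,-0.0066,0,0]]])

```text
time_s: 12.3
ee_pos: [0.5001, 0.0014, 0.0936]
ee_rot: [1.0, 0.022, 0.002, 0.0]
contact_force: [3.8, -3.1, 6.4]
gripper_width: 0.0209
grasp_force: 30.1
```

```bash
python3 - <<'E'
from h import *
where("pics/t10.png")
E
```

```text
12.4 [0.5001 0.0014 0.0936] [ 1.9 -3.1  7.3] 0.021171565497442854
top blue 33 [0.599  0.1164 0.063 ] [0.5986 0.117  0.063 ] side blue [0.59907764 0.11960224 0.063     ] 26
```

On target (blue ring at (.599,.1165) against (.5987,.1174)). Releasing and going to the lever.

apply_moves(deltas=[[[0.6,0,0,0,0],[0.3,0,0,0,0],[0.3,0,0,0,0],[0.3,0,0,-0.1,0],[0.3,0,0,-0.2,0],[0.6,0,0,-0.324,0],[1,0.0,-0.1,-0.324,0],[1,0.05,-0.2,-0.324,0],[1,0.1357,-0.3285,-0.324,0],[1,0.1357,-0.3285,-0.324,0],[1,0.1357,-0.3285,-0.324,0],[1,0.1357,-0.3285,-0.324,0],[1,0.1357,-0.3285,-0.324,0]]])

```text
time_s: 13.7
ee_pos: [0.5575, 0.1681, 0.2538]
ee_rot: [1.0, 0.022, -0.001, 0.0]
contact_force: [1.1, 0.2, 0.2]
gripper_width: 0.0001
grasp_force: 0.0
```

```bash
python3 - <<'E'
from h import *
where("pics/t11.png")
E
```

```text
13.8 [0.5578 0.1678 0.2541] [-0.   0.2 -0.2] 0.00015996602207570733
top blue 35 [0.5991 0.1165 0.063 ] [0.5986 0.117  0.063 ] side blue [0.59950468 0.11999508 0.063     ] 26
```

apply_moves(deltas=[[[1,0.006,-0.002,0.08,0],[1,0.006,-0.002,0.134,0],[1,-0.013,-0.002,0.135,0],[1,-0.032,-0.002,0.136,0],[1,-0.048,-0.002,0.141,0],[1,-0.064,-0.002,0.146,0],[1,-0.079,-0.002,0.153,0],[1,-0.094,-0.002,0.161,0],[1,-0.108,-0.002,0.168,0],[1,-0.12,-0.002,0.176,0],[1,-0.12,-0.002,0.176,0],[1,-0.1,-0.002,0.14,0],[1,-0.11,-0.002,0.12,0],[1,-0.18,-0.002,0.12,0],[1,-0.18,-0.002,0.14,0],[1,-0.187,-0.002,0.165,0],[1,-0.195,-0.002,0.19,0],[1,-0.199,-0.002,0.212,0],[1,-0.202,-0.002,0.223,0],[1,-0.202,-0.002,0.227,0]]])

```text
time_s: 15.8
ee_pos: [0.4564, 0.1652, 0.14]
ee_rot: [1.0, 0.023, -0.001, 0.0]
contact_force: [-1.0, -0.2, 2.2]
gripper_width: -0.0001
grasp_force: 1.0
```

```bash
cat >> h.py <<'E'
def theta(f,piv,box=(290,225,400,320)):
    S=cv2.imread(f.replace(".png","s.png"))
    try: c,a=blob(S,box,(2,90,60),(15,255,255))
    except Exception: print("no ball"); return
    t=np.linspace(0,1.4,281); P=np.c_[piv[0]-.085*np.sin(t),piv[1]-.0038*np.sin(t),.083+.085*np.cos(t)]
    d=np.linalg.norm(px("side",P)-c,axis=1); print("theta",t[d.argmin()],"err",d.min().round(2),"area",a)
E
python3 - <<'E'
from h import *
where("pics/t12.png"); theta("pics/t12.png",(.5372,.167))
E
```

```text
15.9 [0.4579 0.1655 0.1407] [-0.1 -0.3 -0.4] 0.00013656732860583843
top blue 32 [0.6064 0.1167 0.063 ] [0.6069 0.117  0.063 ] side blue [0.6071156  0.12046244 0.063     ] 26
theta 1.345 err 5.83 area 82
```

The table slipped +8 mm again, so the press was the cause: the tip bore on the front of the ball and wedged the table backwards. I'll flip up again and next time press from just behind the ball's crown.

apply_moves(deltas=[[[0.3,0.008,0.0044,-0.04,0],[0.3,0.008,0.0044,-0.04,0],[0.3,0.008,0.0044,0.0,0],[0.3,0.008,0.0044,0.05,0],[0.3,0.008,0.0044,0.075,0],[0.3,0.008,0.0044,0.075,0],[1,0.008,0.0044,0.075,0],[1,0.008,0.0044,0.075,0],[1,0.008,0.0044,0.075,0],[1,0.008,0.0044,0.075,0]]], squeeze=20)

```text
time_s: 16.9
ee_pos: [0.4624, 0.1642, 0.1042]
ee_rot: [1.0, 0.022, 0.001, -0.001]
contact_force: [-1.1, 5.0, 0.3]
gripper_width: 0.0205
grasp_force: 19.6
```

apply_moves(deltas=[[[1,0.0076,0,-0.0244,0],[1,0.023,0,-0.0546,0],[1,0.044,0,-0.0812,0],[1,0.07,0,-0.1032,0],[1,0.0998,0,-0.1194,0],[1,0.1322,0,-0.1294,0],[1,0.156,0,-0.1326,0],[1,0.156,0,-0.1326,0],[0.7,0.156,0,-0.1326,0],[0.3,0.156,0,-0.1326,0],[0.3,0.156,0,-0.1326,0],[0.3,0.156,0,-0.2,0],[0.3,0.156,0,-0.29,0],[0.3,0.156,0,-0.29,0]]])

```text
time_s: 18.3
ee_pos: [0.5424, 0.1676, 0.2538]
ee_rot: [1.0, 0.022, 0.005, -0.001]
contact_force: [0.7, -0.0, -0.1]
gripper_width: 0.0599
grasp_force: 0.0
```

```bash
python3 - <<'E'
from h import *
where("pics/t13.png"); theta("pics/t13.png",(.5452,.167))
E
```

```text
18.4 [0.5398 0.1668 0.2493] [0.  0.1 0.2] 0.059739828128858405
top blue 32 [0.6066 0.1164 0.063 ] [0.6069 0.117  0.063 ] side blue [0.60673957 0.11843094 0.063     ] 30
theta 0.065 err 0.72 area 146
```

apply_moves(deltas=[[[0.3,-0.02,0.08,0,0],[0.3,-0.04,0.16,0,0],[0.3,-0.06,0.24,0,0],[0.3,-0.0788,0.3276,0,0],[0.3,-0.0788,0.3276,0,0],[0.3,-0.0788,0.3276,0.09,0],[0.3,-0.0788,0.3276,0.18,0],[0.3,-0.0788,0.3276,0.27,0],[0.3,-0.0788,0.3276,0.308,0],[0.3,-0.0788,0.3276,0.308,0],[0.6,-0.0788,0.3276,0.308,0],[1,-0.0788,0.3276,0.308,0],[1,-0.0788,0.3276,0.308,0],[1,-0.0788,0.3276,0.308,0],[1,-0.087,0.326,0.308,0],[1,-0.0955,0.325,0.308,0],[1,-0.0955,0.325,0.308,0],[1,-0.0955,0.325,0.308,0]]], squeeze=30)

```text
time_s: 20.2
ee_pos: [0.5008, 0.002, 0.0956]
ee_rot: [1.0, 0.022, 0.002, 0.0]
contact_force: [2.0, -4.4, 6.7]
gripper_width: 0.0207
grasp_force: 30.2
```

```bash
python3 - <<'E'
from h import *
where("pics/t14.png")
E
```

```text
20.3 [0.5009 0.0019 0.0956] [ 2.1 -4.7  6.8] 0.02105807607423457
top blue 35 [0.5986 0.1166 0.063 ] [0.5986 0.117  0.063 ] side blue [0.598981  0.1198857 0.063    ] 28
```

apply_moves(deltas=[[[0.6,0,0,0,0],[0.3,0,0,0,0],[0.3,0,0,0,0],[0.3,0,0,-0.1,0],[0.3,0,0,-0.2,0],[0.6,0,0,-0.318,0],[1,0.0,-0.1,-0.318,0],[1,0.05,-0.2,-0.318,0],[1,0.129,-0.3268,-0.318,0],[1,0.129,-0.3268,-0.318,0],[1,0.129,-0.3268,-0.318,0],[1,0.129,-0.3268,-0.318,0]]])

```text
time_s: 21.5
ee_pos: [0.5555, 0.1688, 0.2525]
ee_rot: [1.0, 0.023, -0.001, 0.0]
contact_force: [0.5, 0.4, 0.1]
gripper_width: 0.0001
grasp_force: 0.0
```

```bash
python3 - <<'E'
from h import *
where("pics/t15.png"); theta("pics/t15.png",(.5372,.167))
E
```

```text
21.6 [0.5553 0.1677 0.2528] [ 0.5 -1.  -0.5] 0.00019088017852138465
top blue 37 [0.5984 0.1167 0.063 ] [0.5986 0.117  0.063 ] side blue [0.59896991 0.12018005 0.063     ] 27
theta 0.06 err 0.73 area 156
```

apply_moves(deltas=[[[1,0.012,-0.001,0.08,0],[1,0.012,-0.001,0.13,0],[1,-0.007,-0.001,0.13,0],[1,-0.026,-0.001,0.131,0],[1,-0.042,-0.001,0.136,0],[1,-0.058,-0.001,0.141,0],[1,-0.073,-0.001,0.148,0],[1,-0.088,-0.001,0.156,0],[1,-0.101,-0.001,0.163,0],[1,-0.114,-0.001,0.171,0],[1,-0.116,-0.001,0.171,0],[1,-0.102,-0.001,0.145,0],[1,-0.102,-0.001,0.12,0],[1,-0.15,-0.001,0.12,0],[1,-0.15,-0.001,0.135,0],[1,-0.15,-0.001,0.135,0]]])

```text
time_s: 23.2
ee_pos: [0.4808, 0.1656, 0.1854]
ee_rot: [1.0, 0.023, -0.0, 0.0]
contact_force: [0.9, 0.2, 0.1]
gripper_width: -0.0
grasp_force: 0.0
```

```bash
python3 - <<'E'
from h import *
where("pics/t16.png"); theta("pics/t16.png",(.5372,.167))
E
```

```text
23.3 [0.4818 0.1658 0.1857] [-0.1  0.8 -0.2] 0.00027898018568289545
top blue 35 [0.5986 0.1166 0.063 ] [0.5986 0.117  0.063 ] side blue [0.59875837 0.11994038 0.063     ] 26
theta 0.8200000000000001 err 1.03 area 132
```

apply_moves(deltas=[[[1,-0.006,0,0.015,0],[1,-0.013,0,0.028,0],[1,-0.018,0,0.035,0],[1,-0.023,0,0.0416,0],[1,-0.027,0,0.049,0],[1,-0.031,0,0.056,0]]])

```text
time_s: 23.9
ee_pos: [0.4657, 0.165, 0.1575]
ee_rot: [1.0, 0.022, -0.0, 0.0]
contact_force: [-1.7, 0.2, 3.3]
gripper_width: -0.0001
grasp_force: 1.4
```

```bash
python3 - <<'E'
from h import *
where("pics/t17.png"); theta("pics/t17.png",(.5372,.167))
E
```

```text
24.0 [0.4657 0.1649 0.1573] [-0.6  0.2 -0.3] 0.00016294154052223962
top blue 35 [0.5986 0.1166 0.063 ] [0.5986 0.117  0.063 ] side blue [0.59877764 0.11964387 0.063     ] 27
theta 1.16 err 1.47 area 87
```

No slip this time. Finishing the lay-down.

apply_moves(deltas=[[[1,-0.004,0,0.01,0],[1,-0.007,0,0.018,0],[1,-0.01,0,0.025,0],[1,-0.012,0,0.031,0],[1,-0.012,0,0.032,0]]])

```text
time_s: 24.5
ee_pos: [0.4596, 0.1647, 0.1414]
ee_rot: [1.0, 0.022, -0.0, 0.0]
contact_force: [-1.6, 0.1, 1.0]
gripper_width: -0.0001
grasp_force: 0.9
```

```bash
python3 - <<'E'
from h import *
where("pics/t18.png"); theta("pics/t18.png",(.5372,.167)); print(go(.6355,.057,.225))
E
```

```text
24.6 [0.4601 0.1647 0.1417] [-0.1 -0.4 -0.3] -0.00032732388038338075
top blue 35 [0.5986 0.1166 0.063 ] [0.5986 0.117  0.063 ] side blue [0.59875837 0.11994038 0.063     ] 26
theta 1.375 err 0.93 area 81
(array([ 0.3409,  0.231 , -0.1665]), 0.0448)
```

Locked at about 1.3 rad with the table in place. Next, over the punch head.

apply_moves(deltas=[[[1,0,0,-0.1,0],[1,0,0,-0.187,0],[1,0.08,0.05,-0.187,0],[1,0.16,0.1,-0.187,0],[1,0.24,0.16,-0.187,0],[1,0.3409,0.231,-0.187,0],[1,0.3409,0.231,-0.187,0],[1,0.3409,0.231,-0.187,0],[1,0.3409,0.231,-0.15,0],[1,0.3409,0.231,-0.14,0]]])

```text
time_s: 25.6
ee_pos: [0.633, 0.0578, 0.2101]
ee_rot: [1.0, 0.023, -0.002, -0.0]
contact_force: [-0.2, 0.7, -1.0]
gripper_width: 0.0001
grasp_force: 0.0
```

```bash
python3 - <<'E'
from h import *
where("pics/t19.png"); print(go(.6355,.057,.2))
S=cv2.imread("pics/t19s.png"); cv2.imwrite("pics/v19.png",cv2.resize(S[170:320,220:400],(720,600),interpolation=cv2.INTER_CUBIC))
E
```

```text
Traceback (most recent call last):
  File "h.py", line 29, in where
    n,b,c=tab(f); S=cv2.imread(f.replace(".png","s.png"))
          ~~~^^^
  File "h.py", line 27, in tab
    v,u=np.nonzero(m); return len(u),((u.min()+u.max())/2,(v.min()+v.max())/2),(u.mean(),v.mean())
                                       ~~~~~^^
ValueError: zero-size array to reduction operation minimum which has no identity
```

```bash
python3 - <<'E'
from h import *
print(go(.6355,.057,.2), get_state()["ee_pos"])
S=cv2.imread("pics/t19s.png"); cv2.imwrite("pics/v19.png",cv2.resize(S[170:320,220:400],(720,600),interpolation=cv2.INTER_CUBIC))
E
```

```text
(array([0.004 , 0.0019, 0.0218]), 0.0459) [0.63350566 0.05788096 0.21088629]
```

View pics/v19.png

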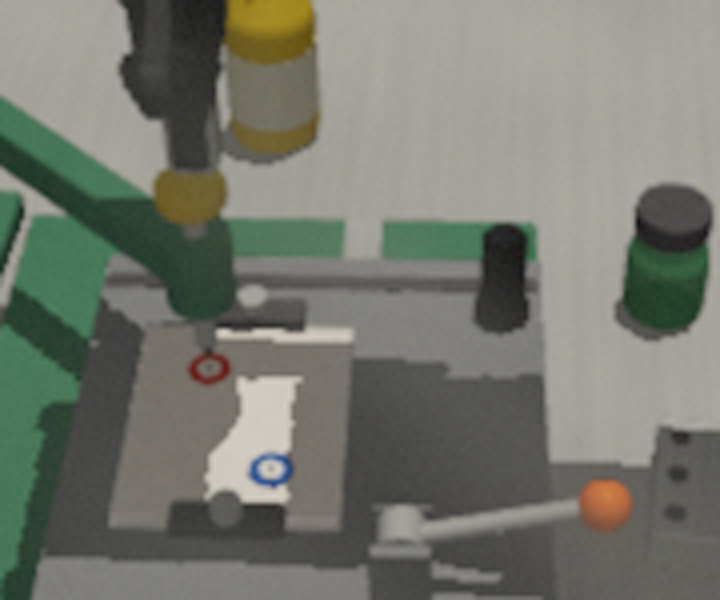

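The crop shows the fingers over the yellow head (190,195), the point (207,350) over the red ring (209,368), and the lever down. Pressing.

apply_moves(deltas=[[[1,0.004,0.002,0.015,0],[1,0.004,0.002,0.028,0],[1,0.004,0.002,0.036,0],[1,0.004,0.002,0.041,0],[1,0.004,0.002,0.041,0]]])

```text
time_s: 26.2
ee_pos: [0.6379, 0.0566, 0.1924]
ee_rot: [1.0, 0.022, 0.001, -0.0]
contact_force: [-1.9, 1.2, 9.2]
gripper_width: 0.0
grasp_force: 4.2
```

apply_moves(deltas=[[[1,0,0,0.004,0],[1,0,0,0.005,0],[1,0,0,0.005,0],[1,0,0,-0.05,0],[1,0,0,-0.13,0],[0.3,-0.08,-0.05,-0.13,0],[0.3,-0.16,-0.1,-0.13,0],[0.3,-0.25,-0.16,-0.13,0],[0.3,-0.352,-0.229,-0.13,0],[0.3,-0.352,-0.229,-0.13,0],[0.3,-0.352,-0.229,-0.13,0],[0.3,-0.352,-0.229,-0.13,0]]])

```text
time_s: 27.4
ee_pos: [0.4573, 0.1627, 0.2567]
ee_rot: [1.0, 0.023, 0.001, -0.0]
contact_force: [-0.1, 0.0, 0.1]
gripper_width: 0.0597
grasp_force: 0.0
```

```bash
python3 - <<'E'
from h import *
where("pics/t20.png"); print(go(.456,.1635,.105)); theta("pics/t20.png",(.5372,.167))
E
```

```text
27.5 [0.4578 0.1623 0.2565] [-0.2  0.7 -0.5] 0.059825108401019234
top blue 35 [0.5986 0.1166 0.063 ] [0.5986 0.117  0.063 ] side blue [0.59871789 0.11995032 0.063     ] 28
(array([-0.0038, -0.0026,  0.303 ]), 0.0441)
theta 1.32 err 0.22 area 123
```

Punch bottomed (9.2 N, about 10 mm travel) and the table is still in place. Pinching the ball to flip the lever up.

apply_moves(deltas=[[[0.3,-0.003,-0.0026,0.09,0],[0.3,-0.003,-0.0026,0.18,0],[0.3,-0.003,-0.0026,0.27,0],[0.3,-0.003,-0.0026,0.302,0],[0.3,-0.003,-0.0026,0.302,0],[1,-0.003,-0.0026,0.302,0],[1,-0.003,-0.0026,0.302,0],[1,-0.003,-0.0026,0.302,0],[1,-0.003,-0.0026,0.302,0]]], squeeze=20)

```text
time_s: 28.4
ee_pos: [0.4561, 0.1645, 0.1067]
ee_rot: [1.0, 0.022, 0.002, -0.001]
contact_force: [0.9, 3.6, 0.8]
gripper_width: 0.0201
grasp_force: 19.7
```

apply_moves(deltas=[[[1,0.0076,0,-0.0244,0],[1,0.023,0,-0.0546,0],[1,0.044,0,-0.0812,0],[1,0.07,0,-0.1032,0],[1,0.0998,0,-0.1194,0],[1,0.1322,0,-0.1294,0],[1,0.156,0,-0.1326,0],[1,0.156,0,-0.1326,0],[0.7,0.156,0,-0.1326,0],[0.3,0.156,0,-0.1326,0],[0.3,0.156,0,-0.1326,0],[0.3,0.156,0,-0.2,0],[0.3,0.156,0,-0.29,0],[0.3,0.156,0,-0.29,0]]])

```text
time_s: 29.8
ee_pos: [0.5355, 0.168, 0.2557]
ee_rot: [1.0, 0.022, 0.005, -0.001]
contact_force: [0.9, 0.4, 0.6]
gripper_width: 0.06
grasp_force: 0.0
```

```bash
python3 - <<'E'
from h import *
where("pics/t21.png"); theta("pics/t21.png",(.5372,.167)); print(go(.4995,.0015,.096))
E
```

```text
29.9 [0.533  0.1673 0.2513] [-0.3 -0.8 -0. ] 0.059951774933752706
top blue 35 [0.5985 0.1168 0.063 ] [0.5986 0.117  0.063 ] side blue [0.59895259 0.11993956 0.063     ] 24
theta 0.05 err 0.95 area 141
(array([-0.0825,  0.3283,  0.3103]), 0.0448)
```

Lever is upright (0.05 rad) and the table hasn't moved. Going to the knob and dragging to the blue ring.

apply_moves(deltas=[[[0.3,-0.02,0.08,0,0],[0.3,-0.04,0.16,0,0],[0.3,-0.06,0.24,0,0],[0.3,-0.081,0.3283,0,0],[0.3,-0.081,0.3283,0,0],[0.3,-0.081,0.3283,0.09,0],[0.3,-0.081,0.3283,0.18,0],[0.3,-0.081,0.3283,0.27,0],[0.3,-0.081,0.3283,0.308,0],[0.3,-0.081,0.3283,0.308,0],[0.6,-0.081,0.3283,0.308,0],[1,-0.081,0.3283,0.308,0],[1,-0.081,0.3283,0.308,0],[1,-0.081,0.3283,0.308,0],[1,-0.081,0.3283,0.308,0]]], squeeze=30)

```text
time_s: 31.4
ee_pos: [0.5006, 0.0015, 0.0976]
ee_rot: [1.0, 0.022, 0.001, 0.0]
contact_force: [-1.0, 0.3, 7.1]
gripper_width: 0.021
grasp_force: 29.9
```

apply_moves(deltas=[[[1,0.017,0.03,0,0],[1,0.034,0.06,0,0],[1,0.05,0.09,0,0],[1,0.0684,0.123,0,0],[1,0.0684,0.123,0,0],[1,0.0684,0.123,0,0],[1,0.0684,0.123,0,0]]])

```text
time_s: 32.1
ee_pos: [0.5385, -0.0595, 0.0977]
ee_rot: [1.0, 0.022, 0.002, 0.001]
contact_force: [3.4, -4.3, 3.8]
gripper_width: 0.0209
grasp_force: 30.8
```

```bash
python3 - <<'E'
from h import *
s=get_state(); print(s["time_s"],s["ee_pos"],s["contact_force"])
T=get_image("top"); S=get_image("side"); cv2.imwrite("pics/t22.png",T); cv2.imwrite("pics/t22s.png",S)
for box in [(340,160,390,215)]:
    c,a=blob(T,box,(0,100,60),(8,255,255)); print("red top",c,a,at_z("top",c,.063))
r=R.from_euler("z",.045).as_matrix()[:2,:2]; print("want red",np.array([.6355,.057])+r@[.034,-.062])
c,a=blob(S,(255,245,300,285),(100,100,30),(130,255,255)); print("blue side",c,a,"target", px("side",[.6355,.057,.063]), at_z("side",c,.063))
a=cv2.resize(S[190:310,220:340],(560,560),interpolation=cv2.INTER_CUBIC)
cv2.imwrite("pics/v22.png",a)
E
```

```text
32.1 [ 0.5384577  -0.0594637   0.09770293] [ 3.35389752 -4.30559921  3.84691712]
red top [353.02777778 181.75      ] 36 [[ 0.67387311 -0.00434357  0.063     ]]
want red [ 0.67225464 -0.00340775]
blue side [272.31818182 261.72727273] 22 target [[272.72371428 261.14468462]] [[0.6360157  0.05858317 0.063     ]]
```

View pics/v22.png

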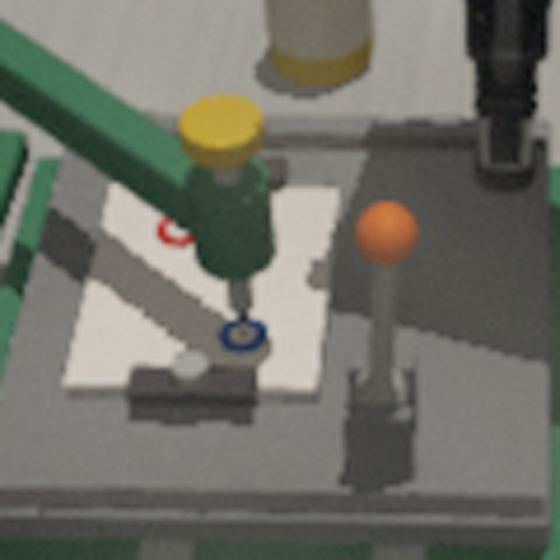

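The side crop shows the point (243,318) right above the blue ring (243,334). Releasing and going behind the ball.

apply_moves(deltas=[[[0.6,0,0,0,0],[0.3,0,0,0,0],[0.3,0,0,0,0],[0.3,0,0,-0.1,0],[0.3,0,0,-0.2,0],[0.6,0,0,-0.316,0],[1,0.0,-0.1,-0.316,0],[1,0.05,-0.2,-0.316,0],[1,0.129,-0.3275,-0.316,0],[1,0.129,-0.3275,-0.316,0],[1,0.129,-0.3275,-0.316,0],[1,0.129,-0.3275,-0.316,0],[1,0.129,-0.3275,-0.316,0]]])

```text
time_s: 33.5
ee_pos: [0.5928, 0.1072, 0.2539]
ee_rot: [1.0, 0.022, -0.001, 0.0]
contact_force: [-1.5, -0.2, -0.1]
gripper_width: -0.0002
grasp_force: 0.0
```

```bash
cat >> h.py <<'E'
def where2(f,piv=(.5745,.1065)):
    s=get_state(); print(s["time_s"],np.round(s["ee_pos"],4),np.round(s["contact_force"],1))
    T=get_image("top"); S=get_image("side"); cv2.imwrite(f,T); cv2.imwrite(f.replace(".png","s.png"),S)
    for n,im,box,lo,hi in [("top",T,(340,160,390,215),(0,100,60),(8,255,255)),("side",S,(255,245,300,285),(100,100,30),(130,255,255))]:
        try: c,a=blob(im,box,lo,hi); print(n,c.round(2),a,at_z(n,c,.063).round(4))
        except Exception: print(n,"hidden")
    theta(f,piv,(270,220,400,320))
E
python3 - <<'E'
from h import *
where2("pics/t23.png")
E
```

```text
33.5 [0.5928 0.1072 0.2539] [-1.5 -0.2 -0.1]
top [353.   181.86] 37 [[ 0.6736 -0.0043  0.063 ]]
side [272.18 261.86] 22 [[0.6362 0.059  0.063 ]]
theta 0.045 err 0.21 area 134
```

apply_moves(deltas=[[[1,0.012,0,0.082,0],[1,0.012,0,0.132,0],[1,-0.007,0,0.132,0],[1,-0.026,0,0.133,0],[1,-0.042,0,0.138,0],[1,-0.058,0,0.143,0],[1,-0.073,0,0.15,0],[1,-0.088,0,0.158,0],[1,-0.101,0,0.165,0],[1,-0.114,0,0.173,0],[1,-0.116,0,0.173,0],[1,-0.102,0,0.147,0],[1,-0.102,0,0.122,0],[1,-0.15,0,0.122,0],[1,-0.15,0,0.137,0],[1,-0.15,0,0.137,0]]])

```text
time_s: 35.2
ee_pos: [0.5182, 0.1047, 0.1853]
ee_rot: [1.0, 0.022, -0.001, 0.0]
contact_force: [-0.5, 0.3, 0.7]
gripper_width: 0.0001
grasp_force: 0.0
```

```bash
python3 - <<'E'
from h import *
where2("pics/t24.png")
E
```

```text
35.2 [0.5182 0.1047 0.1853] [-0.5  0.3  0.7]
top [353.   181.86] 37 [[ 0.6736 -0.0043  0.063 ]]
side [272.09 261.74] 23 [[0.6364 0.0586 0.063 ]]
theta 0.81 err 0.82 area 117
```

Same state as the good run (0.81 rad, no shift). Pressing with the same path.

apply_moves(deltas=[[[1,-0.006,0,0.015,0],[1,-0.013,0,0.028,0],[1,-0.018,0,0.035,0],[1,-0.023,0,0.0416,0],[1,-0.027,0,0.049,0],[1,-0.031,0,0.056,0],[1,-0.035,0,0.066,0],[1,-0.038,0,0.074,0],[1,-0.041,0,0.081,0],[1,-0.043,0,0.087,0],[1,-0.043,0,0.088,0],[1,-0.043,0,0.088,0]]])

```text
time_s: 36.5
ee_pos: [0.4976, 0.1038, 0.1417]
ee_rot: [1.0, 0.022, 0.0, -0.0]
contact_force: [0.3, 0.2, -0.9]
gripper_width: 0.0002
grasp_force: 0.0
```

```bash
python3 - <<'E'
from h import *
where2("pics/t25.png"); print(go(.6355,.057,.225))
E
```

```text
36.5 [0.4976 0.1038 0.1417] [ 0.3  0.2 -0.9]
top [353.   181.86] 37 [[ 0.6736 -0.0043  0.063 ]]
side [271.88 261.71] 24 [[0.6369 0.0586 0.063 ]]
theta 1.345 err 1.14 area 78
(array([ 0.2712,  0.1059, -0.1659]), 0.0448)
```

Locked with the table steady. Pressing the punch on blue, then lifting clear.

apply_moves(deltas=[[[1,0,0,-0.1,0],[1,0,0,-0.187,0],[1,0.08,0.03,-0.187,0],[1,0.16,0.06,-0.187,0],[1,0.22,0.09,-0.187,0],[1,0.2712,0.1059,-0.187,0],[1,0.2712,0.1059,-0.187,0],[1,0.2712,0.1059,-0.187,0],[1,0.2712,0.1059,-0.15,0],[1,0.2712,0.1059,-0.14,0],[1,0.2712,0.1059,-0.125,0],[1,0.2712,0.1059,-0.112,0],[1,0.2712,0.1059,-0.104,0],[1,0.2712,0.1059,-0.099,0],[1,0.2712,0.1059,-0.096,0],[1,0.2712,0.1059,-0.094,0],[1,0.2712,0.1059,-0.094,0]]])

```text
time_s: 38.3
ee_pos: [0.6348, 0.0573, 0.1919]
ee_rot: [1.0, 0.023, 0.0, -0.0]
contact_force: [-11.0, 0.3, 23.2]
gripper_width: -0.0
grasp_force: 11.5
```

apply_moves(deltas=[[[1,0,0,-0.04,0],[1,0,0,-0.12,0],[1,-0.1,0,-0.18,0],[1,-0.2,0,-0.18,0],[1,-0.3,0,-0.18,0],[1,-0.3,0,-0.18,0],[1,-0.3,0,-0.18,0]]])

```text
time_s: 39.0
ee_pos: [0.4843, 0.0502, 0.2794]
ee_rot: [1.0, 0.023, 0.001, -0.0]
contact_force: [1.6, 0.9, 0.4]
gripper_width: 0.0002
grasp_force: 0.0
```

```bash
python3 - <<'E'
from h import *
where2("pics/t26.png"); S=cv2.imread("pics/t26s.png"); cv2.imwrite("pics/v26.png",cv2.resize(S[170:320,220:400],(720,600),interpolation=cv2.INTER_CUBIC))
E
```

```text
39.0 [0.4843 0.0502 0.2794] [1.6 0.9 0.4]
top [353.   181.86] 37 [[ 0.6736 -0.0043  0.063 ]]
side [271.88 261.71] 24 [[0.6369 0.0586 0.063 ]]
theta 1.305 err 0.94 area 112
```

View pics/v26.png

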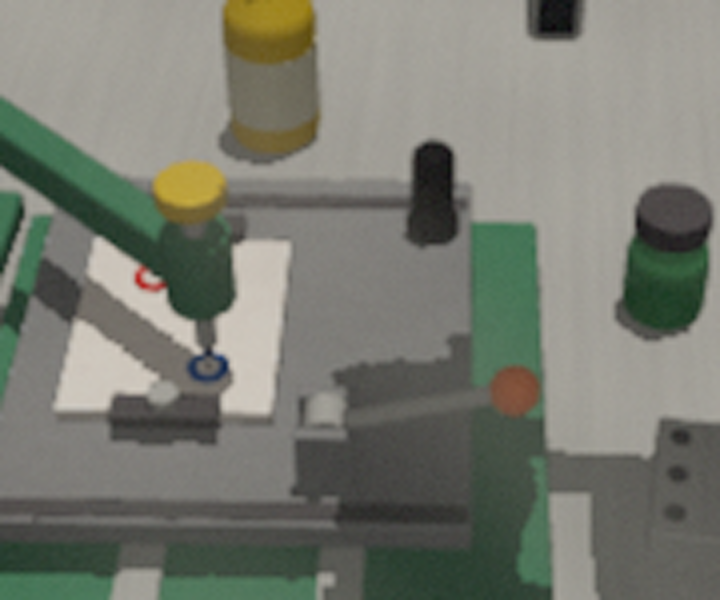

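The blue ring (208,367) is under the point (207,350), the lever is down, the punch is up and the gripper is clear. The 23 N reading confirms the punch bottomed. Handing in.

```bash
python3 -c "
from rig import *
print(finish_job())"
```

```text
the job is handed in; nothing more can be done
None
```

The job is handed in at about 39 s of the 72 s; the hand-in returned no verdict. The punch was pressed to the bottom in the red ring and then the blue ring, and the table was left locked on blue. The table slipped 6–8 mm while locking on red the first two times, so I re-centred it and locked it again before punching.

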